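# Pin the swivelling fruit dish, lift it and give it a quarter turn

### The arm

A 7-joint arm with a two-finger parallel gripper is mounted at the origin on a cart in front of the work surface, level with it; the furniture and walls round the work are solid. World frame = base frame: x ahead of the robot, y to its left, z up, the work surface at z = 0. Lengths are in m, angles in rad, forces in N, time in s.
With the tool pointing down it reaches from about 0.35 to 0.9 m from the base axis. Payload 8.1 kg.
Tool frame: the origin (TCP) lies between the finger pads; the fingertips stand 17 mm ahead of it and the grasp point (between the pads) lies 2 mm behind it; z points along the fingers, y is the line along which they close (so a half turn about z gives the same grasp; the last joint's range is limited). The gripper opens to 92 mm and grips with 3 to 60 N. Pads are 19 mm wide; open, the fingers measure 130 mm over their backs; the gripper's body (75 mm by 190 mm) begins 47 mm behind the grasp point.
Start: joints at [-1.376, 0.434, 0.025, 1.573, -0.012, 1.134, -0.075], TCP at [0.183, 0.597, 0.244] pointing down, gripper open.
Joint ranges: [-2.62, 2.62], [-0.44, 2.09], [-1.27, 1.32], [0.08, 2.57], [-1.32, 4.46], [0.12, 2], [-2.74, 2.74]. Speed limits (rad/s): [2.22, 2.22, 3.01, 3.01, 3.14, 3.14, 3.14].

### API

Orientations are given as a rotation vector (axis times angle).
In Python, from cell import observe, get_image, calibration, sign_off, look_for, regions_of, landmark_of gives the robot as it stands.
- The arm moves only by the tool jog_arm, never from a script. Its argument "plan" is a list of rows, each an object with "offset": the shift along the tool's x, y, z normalised to -1 to 1, where 1 is 0.15 m, a list of three; "twist": the turn, a rotation vector about the tool's x, y, z normalised to -1 to 1, where 1 is 2 pi rad, a list of three; "fingers": the gripper command: -1 is shut, 1 is fully open, values between are in proportion. In form: [{"offset": [x, y, z], "twist": [ax, ay, az], "fingers": fingers}, ...]. A call has 1 to 20 rows; each row is the pose to reach, as a shift and turn from the pose commanded when the call began, along the tool's axes at that moment, turning the shorter way round; what a row does not reach only later rows make up. A row lasts 1/8 s, in which the tool goes at most 62.5 mm and 10.7 degrees, less where a joint would pass 70% of its speed; a pose out of reach is approached as far as the arm can. A call with a number of a shift or a turn outside -1 to 1 is refused whole. A call with a gripper value outside its range is refused whole. The fingers move at their own pace and stop on an object; "newtons" is the grip in N (left out, the last holds). Time passes only in rows, so rows that repeat a pose let the fingers close. It gives the time, the measured TCP pose, the force, the opening and the grip force at its end, in the units of the state.
- observe(): the state, without advancing time (a new reading comes with each control period).
- get_image(name): name is "scene" or "top"; returns the picture (480x640x3 uint8, red, green, blue); there is no depth.
- calibration(name): a dict with "fov_y" (degrees; the focal length in pixels is half the picture's height over the tangent of half this angle, whatever the lens; pixels are square), "cx", "cy" (the principal point, pixels), "position" and "attitude" of the camera in the world. Camera axes: x right, y down, z forward; pixel columns grow to the right and rows downward; lengths in m; the calibration is good to about 2 mm. A picture is of the moment at which its call begins. calibration takes no time and is no camera call.
- sign_off(): hands the job in; it is judged then, once.
Trained networks look in the newest picture that a camera, given by its name, has taken for a name from the list of things; names that differ only in an ending like _2 or _b are one class to them, and where a whole thing is asked for, a point or a joint stands for the part that bears it (a point fixed in the world has none). Each returns a list of dicts, best first, with "conf" (0 to 1); they miss things now and then, are a little off and sometimes report something else, mostly with a low value. They report only what shows in the picture. A call takes as long as a camera call.
- look_for(thing, camera): "box" ([left, top, width, height] as shares, 0 to 1, of the picture: columns of its width, rows of its height, round what is visible of it).
- regions_of(thing, camera): "region" (480x640 bool, what is visible of it) and "box" ([left, top, width, height] as shares, 0 to 1, of the picture: columns of its width, rows of its height, round what is visible of it).
- landmark_of(thing, camera): "at" ([row, column] as shares, 0 to 1, of the picture: columns of its width, rows of its height: a listed point, or the origin of a listed thing).
The state is a dict: "clock": time; "joints": joint angles; "dq": joint speeds; "joint_efforts": joint torques, N m; "position": TCP position; "ee_rot": TCP orientation; "force": force on the tool from outside, world axes, zero at the start; "ft_torque": the same for the moment, N m; "width": opening from 0.0 (shut) to 1.0 (fully open); "gripper_force": force on a finger pad.
Only numpy, scipy, OpenCV 4.12 (cv2) and the standard library are available. Lean on these libraries where they do the work, as an engineer would, in place of code of your own. Each camera call takes 0.05 s, during which the arm holds its last target. There are 200 camera calls.

### The job

Take the loose lock pin out of its wooden block and drop it fully home through the two lined-up holes of the dish's ear and the carrier's tab, so that the dish cannot swivel on its carrier. Then lift the carrier level by the bar of its arch, straight up off the chopping board, and once it hangs clear turn it a quarter turn (either way), so gently that the orange stays in the middle of the dish and the arch ends up square across the board instead of along it. Do not touch the orange, leave the other things where they stand, and finish while still holding the carrier level and still in the air, about 10 cm above where it stood, with the pin still in.

Things in the scene. Friction and masses are not known exactly. Their poses are not given: they have to be found in the camera images.
- board: brown wooden chopping board lying flat on the worktop, fixed, 240 x 360 x 21 mm; origin at the centre of its underside, x along its short side, y along its long side, z up; its top is 21 mm above the origin
- carrier: loose carrier on the board, 0.6 to 0.8 kg with dish and orange: round wooden foot 140 mm across, under a steel arch with a grip bar. Origin: centre of its underside, z up; arch in its y-z plane, legs at y = +-94 mm, top 161 mm; at the start y lies along the board's y. Tab at x = -105 mm: 30 x 30 x 6 mm plate, 24 to 30 mm above the origin, vertical 14 mm through hole straight below the ear's
- bar (a point): centre of the carrier's wooden grip bar, 150 mm above the carrier's origin, axes as the carrier's; 100 mm long along y, 20 mm wide along x, 22 mm tall; held best at its middle from above, fingers either side of the 20 mm; the top of the orange is about 67 mm below this point
- dish_centre (a point): middle of the inside floor of the shallow round white dish (160 mm across, rim 15 mm above this point, flat for the middle 30 mm, then sloping up gently), 26 mm above the carrier's origin. Unpinned, it swivels nearly freely on the carrier's z axis, up to 0.5 rad either way; at the start it stands at 0, holes lined up, axes as the carrier's
- ear_hole (a point): centre of the upper mouth of the vertical 14 mm through hole in the dish's ear, a 30 x 30 x 6 mm steel plate on the rim at x = -105 mm of the carrier, its top 45 mm above the carrier's origin (board's top). The tab's hole lies straight below, its underside 21 mm below this point. Nothing stands above the ear; the arch is 105 mm away
- fruit_centre (a point): centre of the loose orange, a ball of 57 mm diameter and about 0.1 kg that rolls freely in the dish; at the start it lies in the middle
- pin_grip (a point): centre of the black cylindrical head of the loose lock pin, 16 mm in diameter, 40 mm tall, upright in its block at the start; z up along the pin. 20 mm below this point is a collar 22 mm across, 4 mm thick; below that a steel shank 10 mm in diameter, 30 mm long, with a tapered foot. Pin 74 mm long, 0.04 kg
- pin_collar (a point): underside of the pin's collar on the pin's axis, 24 mm below the head's centre; fully home, it lies on the upper mouth of the ear's hole
- block: fixed square wooden block 70 x 70 x 38 mm with a vertical 13 mm hole, 34 mm deep, in the middle of its top, in which the pin stands with its collar on the block's top; origin at the centre of its underside
- salt: bystander: salt shaker 44 mm in diameter, 90 mm tall; origin at the centre of its underside. The block and the salt shaker stand on opposite sides of the board, either way round
- bulb: bystander: garlic bulb, 53 mm; origin at the centre of its underside
- tin: bystander: round tin, 86 mm in diameter, 40 mm tall; origin at the centre of its underside

How it is judged:
On the way, in this order (a step that is already met when the one before it is completed fails the run):
1. the lock pin is fully home through both holes, upright, let go, the carrier still on the board (distance between pin_collar and ear_hole below 0.005 m and angle between pin_grip's own z axis and vertical below 0.12 rad and contact force between pin and the fingers below 0.1 N and height (world z) of bar below 0.18 m), for 0.2 s.
2. the carrier is lifted level, at least 3 cm clear of the board, not yet turned, the orange in the middle (height (world z) of bar above 0.201 m and angle between carrier's own z axis and vertical below 0.12 rad and angle between the y axis of carrier and the y axis of board, either way round below 0.6 rad and horizontal distance between fruit_centre and dish_centre below 0.025 m), for 0.1 s.
At the end, for the whole second after the job is handed in: the fingers hold the carrier still, level within 6 degrees, its bar 6 to 17 cm higher than at first; the arch, and the dish with it, runs across the board (square within 10 degrees); the orange rests within 20 mm of the dish's middle; the pin is still home in both holes (angle between the y axis of carrier and the y axis of board, either way round above 1.39 rad and angle between the y axis of dish_centre and the y axis of board, either way round above 1.33 rad and height (world z) of bar between 0.231 and 0.34 m and angle between carrier's own z axis and vertical below 0.1 rad and horizontal distance between fruit_centre and dish_centre below 0.02 m and z of fruit_centre in the frame of dish_centre below 0.036 m and distance between pin_collar and ear_hole below 0.006 m and contact force between carrier and the fingers above 2 N and contact force between carrier and board below 0.1 N and linear speed of carrier below 0.03 m/s and angular speed of carrier below 0.15 rad/s and linear speed of fruit below 0.04 m/s); the arm keeps its last pose, push and grip.
It fails at once if the orange rolls more than 40 mm from the middle of the dish (horizontal distance between fruit_centre and dish_centre above 0.04 m).
It fails at once if the carrier tips by more than 14 degrees (angle between carrier's own z axis and vertical above 0.25 rad).
It fails at once if the robot touches the orange (contact force between fruit and the fingers above 0.5 N or contact force between fruit and the arm above 0.5 N).
It fails at once if a bystander is moved (distance of any of salt, bulb, tin from where it was at the start of the episode above 0.03 m).
It also fails if it takes over 64 s, if anything falls off the work surface, if the arm or the gripper's body presses on something with over 40 N, if the wrist force passes 120 N, or if a joint passes its speed limit or range.

## Working session

There is one attempt and no reset: what is moved stays moved. The work goes in short steps, Python scripts to look and compute and a tool call to move; the robot and the scene stay as the last step left them, time stands still between calls to the robot, and variables do not carry over. Pictures are saved under pics/ and viewed, at most 10 in all, crops included, and the job is handed in when it is done.

Besides the shell and the picture viewer there is one more tool, called after "Emit:" as a command line: name --argument value ..., lists and objects as JSON in quotes. jog_arm: Moves the arm, as the interface text tells. Scaled input: -1 to 1 covers 0.15 m each way for a shift and 2 pi rad each way for a turn. Its arguments: {"type":"object","properties":{"plan":{"type":"array","items":{"type":"object","properties":{"offset":{"type":"array","items":{"type":"number","minimum":-1,"maximum":1}},"twist":{"type":"array","items":{"type":"number","minimum":-1,"maximum":1}},"fingers":{"type":"number"}}}},"newtons":{"type":"number"}},"required":["plan"]}

```bash
mkdir -p pics; ls; cat > h.py <<'E'
import numpy as np, cv2
from cell import *
from scipy.spatial.transform import Rotation as R
def cam(n):
    c=calibration(n); f=240/np.tan(np.radians(c['fov_y'])/2)
    a=np.array(c['attitude'],float)
    M=R.from_rotvec(a).as_matrix() if a.shape==(3,) else a
    return c,f,M,np.array(c['position'])
def ray(n,uv):
    c,f,M,p=cam(n); d=M@np.array([(uv[0]-c['cx'])/f,(uv[1]-c['cy'])/f,1]); return p,d
def at_z(n,uv,z):
    p,d=ray(n,uv); return p+d*(z-p[2])/d[2]
def proj(n,X):
    c,f,M,p=cam(n); q=M.T@(np.array(X)-p); return np.array([c['cx']+f*q[0]/q[2],c['cy']+f*q[1]/q[2]])
def lm(t,n):
    r=landmark_of(t,n); return [(round(x['conf'],2),np.array([x['at'][1]*640,x['at'][0]*480])) for x in r[:2]]
E
python3 - <<'E'
from h import *
for n in('scene','top'):
    im=get_image(n); cv2.imwrite(f'pics/{n}0.png',im[:,:,::-1]); print(calibration(n))
zs=dict(bar=.171,ear_hole=.066,pin_grip=.062,pin_collar=.038,board=0,carrier=.021,block=0,salt=0,tin=0,bulb=0,fruit_centre=.0755,dish_centre=.047)
for t,z in zs.items():
    for n in('scene','top'):
        for c,uv in lm(t,n): print(t,n,c,uv.round(1),at_z(n,uv,z).round(4))
print(observe())
E
```

```text
pics
{'fov_y': 55.69258099017357, 'cx': 322.0924737840099, 'cy': 236.68841891105606, 'position': array([ 0.04125853, -0.39324693,  0.91435588]), 'attitude': array([-2.23165222,  0.94977234, -0.36610922])}
{'fov_y': 42.54639590677902, 'cx': 318.17706950245355, 'cy': 226.88184482644422, 'position': array([-0.40818605, -0.2961795 ,  1.46415103]), 'attitude': array([-2.12515845,  1.39406672, -0.49508984])}
bar scene 0.56 [315.7 221. ] [0.5606 0.1346 0.171 ]
bar top 0.85 [312.8 217.6] [0.5609 0.1258 0.171 ]
ear_hole scene 0.63 [281.4 264.4] [0.4714 0.1654 0.066 ]
ear_hole top 0.86 [289.9 262. ] [0.4687 0.1545 0.066 ]
pin_grip scene 0.53 [402.7 379.8] [ 0.4398 -0.2235  0.062 ]
pin_grip scene 0.53 [260.  197.1] [0.5963 0.3905 0.062 ]
pin_grip top 0.63 [417.4 314.9] [ 0.4517 -0.2202  0.062 ]
pin_collar scene 0.68 [398.3 384.6] [ 0.4366 -0.2186  0.038 ]
pin_collar top 0.49 [412.3 323.6] [ 0.4358 -0.2146  0.038 ]
board scene 0.8 [315.9 267. ] [0.5607 0.1378 0.    ]
board scene 0.66 [317.6 220.9] [0.6841 0.2524 0.    ]
board top 0.89 [308.3 251.9] [0.5645 0.1416 0.    ]
carrier scene 0.23 [317.
[... 1011 characters left out ...]
44 0.047 ]
{'clock': 1.3, 'joints': array([-1.37564177,  0.43448128,  0.02501963,  1.57317977, -0.01159393,
        1.13399217, -0.07507384]), 'dq': array([-0.0015006 , -0.0006661 ,  0.00040252,  0.0012519 ,  0.00074556,
       -0.00180895,  0.00120244]), 'joint_efforts': array([-1.99613424e-06, -6.67643738e+01,  9.83840749e-01, -3.14821923e+01,
       -6.07700273e-02,  3.25200905e-02,  2.01021953e-05]), 'position': array([0.18340393, 0.59751342, 0.24376155]), 'ee_rot': array([4.66095833e-01, 3.10679293e+00, 1.29968423e-04]), 'force': array([-0.55490506, -0.36201278, -0.4720453 ]), 'ft_torque': array([-0.00632929, -0.01709326, -0.02553371]), 'gripper_force': 0.0, 'width': 0.9996301649464011}
```

View pics/scene0.png

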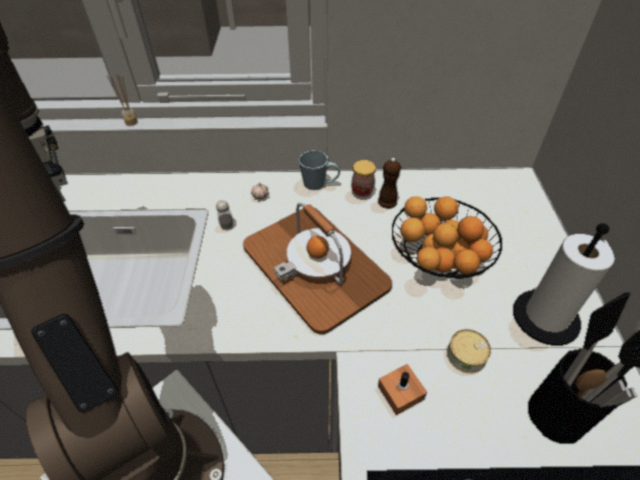

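View pics/top0.png

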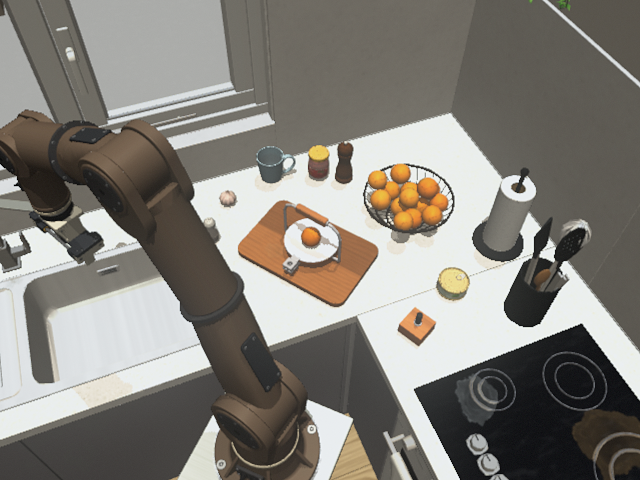

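```bash
cat > m.py <<'E'
from h import *
def reg(t,n):
    r=regions_of(t,n); return r[0]['region'].astype(np.uint8) if r else None
E
python3 - <<'E'
from m import *
for n in('scene','top'):
    get_image(n)
    for t,z in (('board',.021),('block',.038),('fruit_centre',.0755),('bar',.171)):
        g=reg(t,n)
        if g is None: print(t,n,None); continue
        ys,xs=np.nonzero(g); h=cv2.convexHull(np.c_[xs,ys].astype(np.int32))[:,0]
        P=np.array([at_z(n,p,z)[:2] for p in h],np.float32)
        r=cv2.minAreaRect(P); b=cv2.boxPoints(r)
        e=[b[1]-b[0],b[2]-b[1]]; L=max(e,key=np.linalg.norm)
        print(t,n,len(xs),np.round(r[0],4),np.round(r[1],4),'long axis',np.degrees(np.arctan2(L[1],L[0])).round(1),'cent',at_z(n,(xs.mean(),ys.mean()),z).round(4), xs.mean().round(1),ys.mean().round(1))
# crops
s=get_image('scene');t=get_image('top')
def crop(im,u,v,w=40): return cv2.resize(im[v-w*3//4:v+w*3//4,u-w:u+w],(400,300),interpolation=cv2.INTER_CUBIC)
C=np.vstack([np.hstack([crop(s,403,385),crop(s,283,268)]),np.hstack([crop(t,417,322),crop(t,290,262)])])
cv2.imwrite('pics/c1.png',C[:,:,::-1])
E
```

```text
board scene 7467 [0.5578 0.1392] [0.3689 0.2489] long axis 80.5 cent [0.5301 0.1007 0.021 ] 317.8 276.7
block scene 1406 [ 0.4355 -0.2283] [0.0814 0.0836] long axis -18.1 cent [ 0.4328 -0.2302  0.038 ] 401.8 389.8
fruit_centre scene 417 [0.5671 0.1355] [0.0726 0.0547] long axis 43.8 cent [0.5665 0.1355 0.0755] 317.8 246.9
bar scene 2972 [0.5184 0.0849] [0.2321 0.1501] long axis 32.6 cent [0.4936 0.0701 0.171 ] 315.3 251.4
board top 6007 [0.5571 0.1388] [0.3711 0.2514] long axis 81.4 cent [0.5318 0.1257 0.021 ] 308.7 257.8
block top 803 [ 0.4338 -0.226 ] [0.0777 0.0945] long axis -17.8 cent [ 0.4319 -0.2259  0.038 ] 416.0 326.4
fruit_centre top 311 [0.57   0.1368] [0.0682 0.0541] long axis 23.7 cent [0.5681 0.1353 0.0755] 310.7 236.0
bar top 2347 [0.5017 0.1017] [0.2263 0.1516] long axis 24.4 cent [0.4893 0.1006 0.171 ] 310.7 239.9
```

View pics/c1.png

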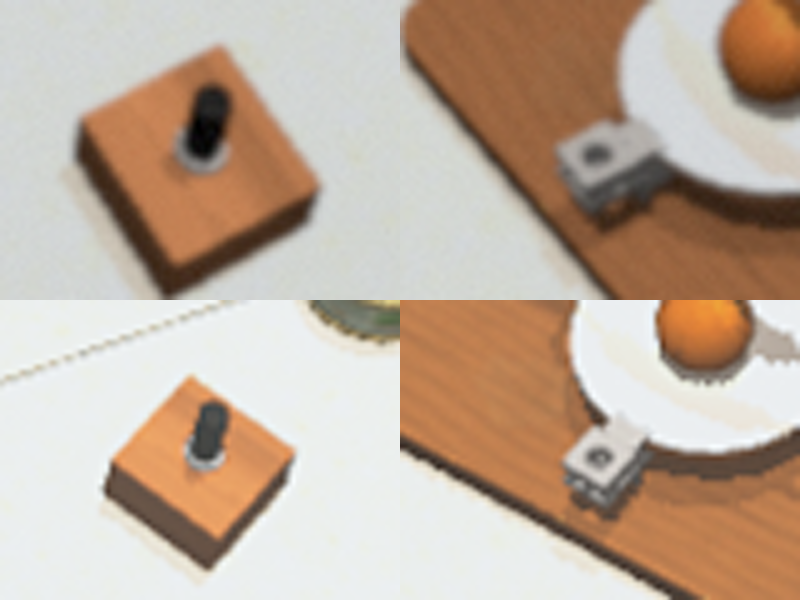

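```bash
python3 - <<'E'
from m import *
def tri(a,b):
    A=[];B=[]
    for n,uv in(('scene',a),('top',b)):
        p,d=ray(n,uv); d/=np.linalg.norm(d); Q=np.eye(3)-np.outer(d,d); A.append(Q);B.append(Q@p)
    return np.linalg.lstsq(np.vstack(A),np.hstack(B),rcond=None)[0].round(4)
for name,a,b,z in(('ear',(282.2,268.6),(289.6,263),.066),('headtop',(405,374.2),(419,314),.082),('collar',(403.2,384.6),(417.8,322.6),.041)):
    print(name,at_z('scene',a,z).round(4),at_z('top',b,z).round(4),tri(a,b))
# orange by colour, bar by colour model
for n,u,v in(('scene',318,247),('top',311,236)):
    im=get_image(n); hsv=cv2.cvtColor(im,cv2.COLOR_RGB2HSV)
    m=cv2.inRange(hsv,(5,185,120),(20,255,255)); 
    k,l,st,c=cv2.connectedComponentsWithStats(m); i=np.argmin(np.linalg.norm(c-[u,v],axis=1)+ (st[:,4]<100)*1e3); print(n,st[i],c[i],at_z(n,c[i],.0755).round(4))
# hypothetic carrier: yaw candidates
c=np.array([.562,.139]);
for yaw in(-9,):
  a=np.radians(yaw);x=np.array([np.cos(a),np.sin(a)]);print(c-.105*x)
E
```

```text
ear [0.4639 0.1544 0.066 ] [0.4653 0.1539 0.066 ] [0.4628 0.1526 0.0691]
headtop [ 0.4428 -0.2237  0.082 ] [ 0.4436 -0.2243  0.082 ] [ 0.4408 -0.2245  0.0863]
collar [ 0.4421 -0.2263  0.041 ] [ 0.4427 -0.2271  0.041 ] [ 0.4398 -0.2273  0.046 ]
scene [     0      0    640    480 306703] [319.31355415 239.49253838] [0.5869 0.15   0.0755]
top [302 228  16  12 119] [309.44537815 233.60504202] [0.5746 0.1421 0.0755]
[0.45829272 0.15542562]
```

Emit:
jog_arm --plan '[{"offset":[-1,-0.87,0],"twist":[0,0,0],"fingers":1},{"offset":[-1,-0.87,0],"twist":[0,0,0],"fingers":1},{"offset":[-1,-0.87,0],"twist":[0,0,0],"fingers":1},{"offset":[-1,-0.87,0],"twist":[0,0,0],"fingers":1}]'

```text
clock: 2.5
position: [0.2915, 0.4248, 0.2441]
ee_rot: [0.476, 3.104, -0.001]
force: [-0.3, 1.0, 0.6]
width: 1.001
gripper_force: 0.0
```

Emit:
jog_arm --plan '[{"offset":[-1,-0.87,0],"twist":[0,0,0],"fingers":1},{"offset":[-1,-0.87,0],"twist":[0,0,0],"fingers":1},{"offset":[-1,-0.87,0],"twist":[0,0,0],"fingers":1},{"offset":[-1,-0.87,0],"twist":[0,0,0],"fingers":1}]'

```text
clock: 3.0
position: [0.3957, 0.2567, 0.2441]
ee_rot: [0.475, 3.104, -0.0]
force: [-0.6, 0.9, -0.1]
width: 1.004
gripper_force: 0.0
```

Emit:
jog_arm --plan '[{"offset":[-0.42,-1,0],"twist":[0,0,0],"fingers":1},{"offset":[-0.42,-1,0],"twist":[0,0,0],"fingers":1},{"offset":[-0.42,-1,0],"twist":[0,0,0],"fingers":1}]'

```text
clock: 3.38
position: [0.4098, 0.0967, 0.2439]
ee_rot: [0.467, 3.106, 0.001]
force: [0.0, 0.7, 0.5]
width: 1.0
gripper_force: 0.0
```

Emit:
jog_arm --plan '[{"offset":[-0.42,-1,0],"twist":[0,0,0],"fingers":1},{"offset":[-0.42,-1,0],"twist":[0,0,0],"fingers":1},{"offset":[-0.42,-1,0],"twist":[0,0,0],"fingers":1}]'

```text
clock: 3.75
position: [0.4265, -0.0653, 0.2441]
ee_rot: [0.467, 3.106, 0.0]
force: [0.0, 0.2, 0.4]
width: 1.0
gripper_force: 0.0
```

Emit:
jog_arm --plan '[{"offset":[-0.42,-1,0],"twist":[0,0,0],"fingers":1},{"offset":[-0.42,-1,0],"twist":[0,0,0],"fingers":1},{"offset":[-0.42,-1,0],"twist":[0,0,0],"fingers":1},{"offset":[-0.42,-1,0],"twist":[0,0,0],"fingers":1}]'

```text
clock: 4.25
position: [0.4429, -0.2276, 0.2438]
ee_rot: [0.471, 3.106, -0.002]
force: [-0.0, 0.2, 0.2]
width: 1.004
gripper_force: 0.0
```

Emit:
jog_arm --plan '[{"offset":[0,0,0.5],"twist":[0,0,-0.022],"fingers":1},{"offset":[0,0,0.9],"twist":[0,0,-0.022],"fingers":1},{"offset":[0,0,0.9],"twist":[0,0,-0.022],"fingers":1},{"offset":[0,0,0.9],"twist":[0,0,-0.022],"fingers":1}]'

```text
clock: 4.75
position: [0.443, -0.2249, 0.1095]
ee_rot: [-0.249, -3.132, -0.001]
force: [0.5, -0.6, 1.0]
width: 1.004
gripper_force: 0.0
```

```bash
cat >> h.py <<'E'
def go(X,yaw=None):
    o=observe(); Rm=R.from_rotvec(o['ee_rot']).as_matrix(); d=Rm.T@(np.array(X)-o['position'])
    y=np.degrees(np.arctan2(Rm[1,1],Rm[0,1]))
    print('pos',o['position'].round(4),'yaw',y.round(2),'tilt',np.degrees(np.arccos(-Rm[2,2])).round(2),'off',(d/.15).round(3),'width',round(o['width'],3),'clock',round(o['clock'],2),'j',o['joints'].round(2))
    if yaw is not None: 
        T=np.array([[np.sin(np.radians(yaw))*-1,np.cos(np.radians(yaw)),0],[np.cos(np.radians(yaw)),np.sin(np.radians(yaw)),0],[0,0,-1]]).T
        print('twist',(R.from_matrix(Rm.T@T).as_rotvec()/(2*np.pi)).round(4))
E
python3 - <<'E'
from h import *
go((.442,-.2255,.064),81)
s=get_image('scene');t=get_image('top')
C=np.hstack([cv2.resize(x[v-60:v+60,u-80:u+80],(400,300),interpolation=cv2.INTER_CUBIC) for x,u,v in((s,403,370),(t,417,310))])
cv2.imwrite('pics/c2.png',C[:,:,::-1])
E
```

```text
pos [ 0.443  -0.2249  0.1095] yaw 80.91 tilt 0.03 off [ 0.006 -0.005  0.303] width 1.004 clock 4.75 j [-0.    0.42  0.48  2.06 -0.29  0.72  2.08]
twist [ 0.0001 -0.     -0.0002]
```

View pics/c2.png

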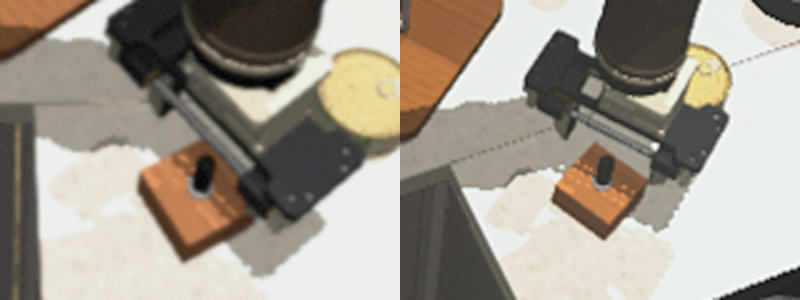

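The gripper straddles the pin: its head is at (205,175) in the left crop, between the fingers, with nothing in the way. I'll descend and grip.

Emit:
jog_arm --plan '[{"offset":[0.006,-0.005,0.3],"twist":[0,0,0],"fingers":1},{"offset":[0.006,-0.005,0.3],"twist":[0,0,0],"fingers":1},{"offset":[0.006,-0.005,0.3],"twist":[0,0,0],"fingers":1},{"offset":[0.006,-0.005,0.3],"twist":[0,0,0],"fingers":-1},{"offset":[0.006,-0.005,0.3],"twist":[0,0,0],"fingers":-1},{"offset":[0.006,-0.005,0.3],"twist":[0,0,0],"fingers":-1},{"offset":[0.006,-0.005,0.3],"twist":[0,0,0],"fingers":-1},{"offset":[0.006,-0.005,0.3],"twist":[0,0,0],"fingers":-1},{"offset":[0.006,-0.005,0.3],"twist":[0,0,0],"fingers":-1},{"offset":[0.006,-0.005,0.3],"twist":[0,0,0],"fingers":-1}]' --newtons 20

```text
clock: 6.1
position: [0.4412, -0.2263, 0.0637]
ee_rot: [-0.25, -3.131, -0.0]
force: [1.0, -0.2, 0.7]
width: 0.287
gripper_force: 0.0
```

Emit:
jog_arm --plan '[{"offset":[0,0,0],"twist":[0,0,0],"fingers":-1},{"offset":[0,0,0],"twist":[0,0,0],"fingers":-1},{"offset":[0,0,0],"twist":[0,0,0],"fingers":-1},{"offset":[0,0,0],"twist":[0,0,0],"fingers":-1}]' --newtons 20

```text
clock: 6.6
position: [0.4412, -0.226, 0.0637]
ee_rot: [-0.25, -3.132, -0.001]
force: [0.7, 3.2, 0.9]
width: 0.171
gripper_force: 20.0
```

Emit:
jog_arm --plan '[{"offset":[0,0.006,-0.1],"twist":[0,0,0],"fingers":-1},{"offset":[0,0.006,-0.4],"twist":[0,0,0],"fingers":-1},{"offset":[0,0.006,-0.8],"twist":[0,0,0],"fingers":-1},{"offset":[0,0.006,-0.9],"twist":[0,0,0],"fingers":-1},{"offset":[0,0.006,-0.9],"twist":[0,0,0],"fingers":-1}]'

```text
clock: 7.22
position: [0.4418, -0.2257, 0.1999]
ee_rot: [0.25, 3.129, -0.0]
force: [-0.7, -1.0, -0.8]
width: 0.17
gripper_force: 20.0
```

Emit:
jog_arm --plan '[{"offset":[0.25,0.35,0],"twist":[0,0,0],"fingers":-1},{"offset":[0.25,0.7,0],"twist":[0,0,0],"fingers":-1},{"offset":[0.25,1,0],"twist":[0,0,0],"fingers":-1},{"offset":[0.25,1,0],"twist":[0,0,0],"fingers":-1}]'

```text
clock: 7.72
position: [0.4276, -0.0679, 0.1972]
ee_rot: [-0.241, -3.129, -0.001]
force: [0.9, -0.4, -0.4]
width: 0.169
gripper_force: 20.0
```

Emit:
jog_arm --plan '[{"offset":[0,0.35,0],"twist":[0,0,0],"fingers":-1},{"offset":[0,0.7,0],"twist":[0,0,0],"fingers":-1},{"offset":[0,1,0],"twist":[0,0,0],"fingers":-1},{"offset":[0,1,0],"twist":[0,0,0],"fingers":-1}]'

```text
clock: 8.22
position: [0.4517, 0.0792, 0.1973]
ee_rot: [-0.243, -3.13, 0.001]
force: [-0.2, -0.9, -0.4]
width: 0.168
gripper_force: 20.0
```

```bash
python3 - <<'E'
from h import *
go((.4645,.154,.125),81)
E
```

```text
pos [0.4517 0.0792 0.1973] yaw 81.13 tilt 0.12 off [-0.008  0.506  0.482] width 0.168 clock 8.22 j [-0.63  0.22  0.4   2.05 -0.11  0.9   1.25]
twist [-0.0001 -0.0003  0.0004]
```

Emit:
jog_arm --plan '[{"offset":[-0.008,0.25,0],"twist":[0,0,0],"fingers":-1},{"offset":[-0.008,0.506,0.2],"twist":[0,0,0],"fingers":-1},{"offset":[-0.008,0.506,0.4],"twist":[0,0,0],"fingers":-1},{"offset":[-0.008,0.506,0.4],"twist":[0,0,0],"fingers":-1},{"offset":[-0.008,0.506,0.4],"twist":[0,0,0],"fingers":-1}]'

```text
clock: 8.85
position: [0.4655, 0.1499, 0.1391]
ee_rot: [-0.254, -3.131, 0.001]
force: [-0.4, 0.3, -0.5]
width: 0.168
gripper_force: 20.0
```

```bash
python3 - <<'E'
from h import *
go((.4645,.154,.092),81)
s=get_image('scene');t=get_image('top')
C=np.hstack([cv2.resize(x[v-30:v+30,u-40:u+40],(400,300),interpolation=cv2.INTER_CUBIC) for x,u,v in((s,282,262),(t,290,258))])
cv2.imwrite('pics/c3.png',C[:,:,::-1])
E
```

```text
pos [0.4655 0.1499 0.1391] yaw 80.72 tilt 0.04 off [0.011 0.026 0.314] width 0.168 clock 8.85 j [-0.69  0.35  0.35  2.05 -0.17  0.77  1.16]
twist [-0.0001 -0.     -0.0008]
```

View pics/c3.png

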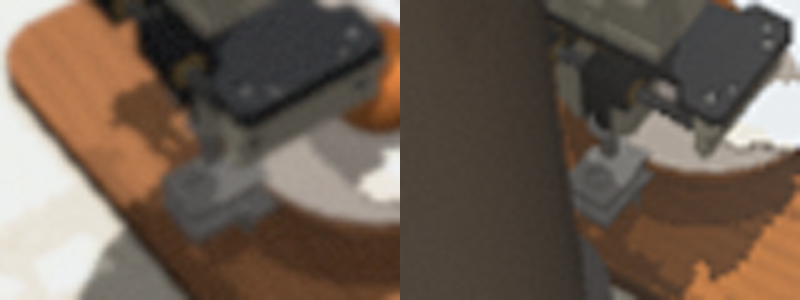

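```bash
python3 - <<'E'
from h import *
for n in('scene','top'):
  print(n,proj(n,(.467,.1505,.0834)),proj(n,(.467,.1505,.105)),proj(n,(.4645,.154,.066)))
go((.463,.1535,.12),81)
E
```

```text
scene [283.75964068 264.12501994] [283.13618345 258.22675081] [282.48773506 268.55099051]
top [290.80294112 259.27849307] [290.5905058  254.66520077] [289.44070377 263.19130338]
pos [0.466  0.1506 0.1397] yaw 80.76 tilt 0.09 off [0.023 0.016 0.132] width 0.164 clock 8.95 j [-0.69  0.35  0.35  2.05 -0.17  0.77  1.16]
twist [ 0.0001  0.0002 -0.0007]
```

Emit:
jog_arm --plan '[{"offset":[0.023,0.018,0.06],"twist":[0,0,0],"fingers":-1},{"offset":[0.023,0.018,0.06],"twist":[0,0,0],"fingers":-1},{"offset":[0.023,0.018,0.09],"twist":[0,0,0],"fingers":-1},{"offset":[0.023,0.018,0.12],"twist":[0,0,0],"fingers":-1},{"offset":[0.023,0.018,0.14],"twist":[0,0,0],"fingers":-1},{"offset":[0.023,0.018,0.14],"twist":[0,0,0],"fingers":-1}]'

```text
clock: 9.7
position: [0.4622, 0.1546, 0.1174]
ee_rot: [-0.251, -3.131, 0.0]
force: [-0.8, -0.7, -0.1]
width: 0.17
gripper_force: 20.0
```

Emit:
jog_arm --plan '[{"offset":[-0.003,-0.004,0.03],"twist":[0,0,0],"fingers":-1},{"offset":[-0.003,-0.004,0.06],"twist":[0,0,0],"fingers":-1},{"offset":[-0.003,-0.004,0.06],"twist":[0,0,0],"fingers":-1}]'

```text
clock: 10.07
position: [0.4624, 0.1539, 0.1083]
ee_rot: [-0.251, -3.131, 0.001]
force: [0.2, -0.0, 0.4]
width: 0.174
gripper_force: 20.0
```

Emit:
jog_arm --plan '[{"offset":[0,0,0.02],"twist":[0,0,0],"fingers":-1},{"offset":[0,0,0.04],"twist":[0,0,0],"fingers":-1},{"offset":[0,0,0.06],"twist":[0,0,0],"fingers":-1},{"offset":[0,0,0.06],"twist":[0,0,0],"fingers":-1}]'

```text
clock: 10.58
position: [0.4625, 0.154, 0.0995]
ee_rot: [-0.251, -3.131, 0.0]
force: [0.7, -0.0, -0.2]
width: 0.169
gripper_force: 20.0
```

Emit:
jog_arm --plan '[{"offset":[0,0,0.02],"twist":[0,0,0],"fingers":-1},{"offset":[0,0,0.04],"twist":[0,0,0],"fingers":-1},{"offset":[0,0,0.05],"twist":[0,0,0],"fingers":-1},{"offset":[0,0,0.05],"twist":[0,0,0],"fingers":-1}]'

```text
clock: 11.08
position: [0.4626, 0.154, 0.0921]
ee_rot: [-0.251, -3.131, 0.0]
force: [0.1, -0.9, -0.6]
width: 0.17
gripper_force: 20.0
```

Emit:
jog_arm --plan '[{"offset":[0,0,0],"twist":[0,0,0],"fingers":-0.3},{"offset":[0,0,0],"twist":[0,0,0],"fingers":-0.3},{"offset":[0,0,0],"twist":[0,0,0],"fingers":-0.3},{"offset":[0,0,0],"twist":[0,0,0],"fingers":-0.3},{"offset":[0,0,0],"twist":[0,0,0],"fingers":-0.3},{"offset":[0,0,0],"twist":[0,0,0],"fingers":-0.3}]'

```text
clock: 11.82
position: [0.4626, 0.154, 0.0922]
ee_rot: [0.25, 3.132, 0.0]
force: [-0.6, -0.2, -0.7]
width: 0.349
gripper_force: 0.0
```

Emit:
jog_arm --plan '[{"offset":[0,0,-0.2],"twist":[0,0,0],"fingers":-0.3},{"offset":[0,0,-0.6],"twist":[0,0,0],"fingers":-0.3},{"offset":[0,0,-1],"twist":[0,0,0],"fingers":-0.3},{"offset":[0,0,-1],"twist":[0,0,0],"fingers":-0.3},{"offset":[0,0,-1],"twist":[0,0,0],"fingers":-0.3}]'

```text
clock: 12.45
position: [0.4623, 0.1541, 0.242]
ee_rot: [-0.25, -3.132, -0.001]
force: [0.3, -0.7, -0.3]
width: 0.351
gripper_force: 0.0
```

Emit:
jog_arm --plan '[{"offset":[0.2,-0.7,-0.2],"twist":[0,0,0],"fingers":0.2},{"offset":[0.4,-0.9,-0.2],"twist":[0,0,0],"fingers":0.2},{"offset":[0.4,-0.9,-0.2],"twist":[0,0,0],"fingers":0.2},{"offset":[0.4,-0.9,-0.2],"twist":[0,0,0],"fingers":0.2}]'

```text
clock: 12.95
position: [0.3802, 0.0288, 0.2713]
ee_rot: [-0.254, -3.129, 0.0]
force: [0.5, 0.9, -0.4]
width: 0.601
gripper_force: 0.0
```

```bash
python3 - <<'E'
from h import *
s=get_image('scene');t=get_image('top')
C=np.hstack([cv2.resize(x[v-45:v+45,u-60:u+60],(400,300),interpolation=cv2.INTER_CUBIC) for x,u,v in((s,310,245),(t,305,240))])
cv2.imwrite('pics/c4.png',C[:,:,::-1])
for t_,z in (('bar',.171),('pin_grip',.09),('fruit_centre',.0755)):
    for n in('scene','top'):
        for c,uv in lm(t_,n): print(t_,n,c,uv.round(1),at_z(n,uv,z).round(4))
go((.567,.138,.3),-9)
E
```

```text
bar scene 0.94 [315.1 221.8] [0.5577 0.1338 0.171 ]
pin_grip scene 0.36 [279.  264.4] [0.4553 0.1537 0.09  ]
pin_grip scene 0.29 [400.2 395.7] [ 0.3983 -0.2448  0.09  ]
fruit_centre scene 0.53 [318.4 249.1] [0.5624 0.1292 0.0755]
fruit_centre scene 0.44 [281.1 267.3] [0.46   0.1531 0.0755]
pos [0.3821 0.0307 0.2719] yaw 80.89 tilt 0.05 off [-1.104  0.901 -0.189] width 0.599 clock 13.35 j [-0.67 -0.02  0.45  2.09  0.01  1.07  1.19]
twist [-2.000e-04  0.000e+00  2.497e-01]
```

View pics/c4.png

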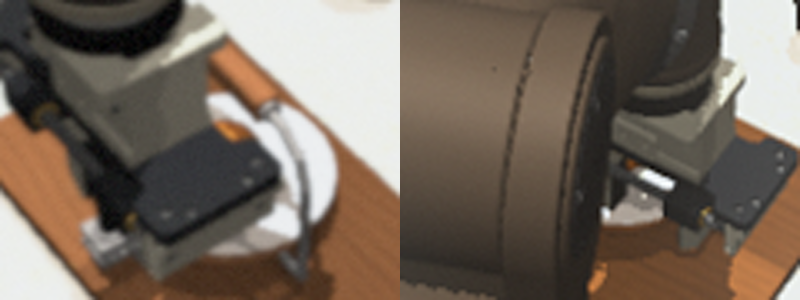

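```bash
python3 - <<'E'
from h import *
s=cv2.imread('pics/scene0.png');t=cv2.imread('pics/top0.png')
C=np.hstack([cv2.resize(x[v-36:v+36,u-32:u+32],(400,450),interpolation=cv2.INTER_CUBIC) for x,u,v in((s,320,236),(t,312,230))])
cv2.imwrite('pics/c5.png',C)
import numpy as np
c=np.array([.4646,.1541]);
for yaw in (-7,-9,-11):
    a=np.radians(yaw);x=np.array([np.cos(a),np.sin(a)]);y=np.array([-x[1],x[0]]);b=c+.105*x
    for n,u,v in(('scene',320,236),('top',312,230)):
        print(yaw,n,b.round(4),[((proj(n,[*(b+k*y),h])-[u-32,v-36]+.42)*6.25).round(0).tolist() for k,h in((-.05,.171),(.05,.171),(-.094,.1),(.094,.1))])
E
```

```text
-7 scene [0.5688 0.1413] [[264.0, 189.0], [97.0, 42.0], [338.0, 387.0], [38.0, 112.0]]
-7 top [0.5688 0.1413] [[282.0, 172.0], [85.0, 81.0], [365.0, 312.0], [7.0, 144.0]]
-9 scene [0.5683 0.1377] [[267.0, 197.0], [106.0, 45.0], [338.0, 397.0], [50.0, 113.0]]
-9 top [0.5683 0.1377] [[287.0, 178.0], [94.0, 82.0], [369.0, 321.0], [17.0, 143.0]]
-11 scene [0.5677 0.1341] [[269.0, 205.0], [116.0, 49.0], [337.0, 407.0], [61.0, 115.0]]
-11 top [0.5677 0.1341] [[292.0, 184.0], [103.0, 83.0], [372.0, 329.0], [28.0, 142.0]]
```

View pics/c5.png

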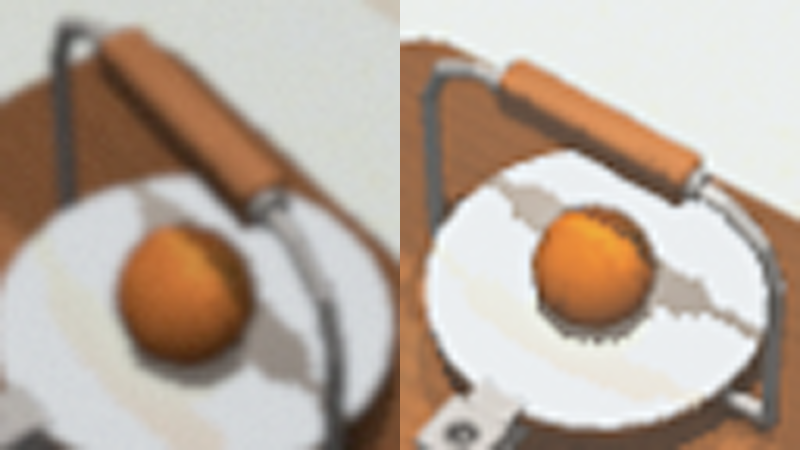

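```bash
python3 - <<'E'
from h import *
for n,o,e in(('scene',(288,200),[(262,195),(120,45)]),('top',(280,194),[(290,178),(110,76)])):
    P=[at_z(n,np.array(o)+np.array(p)/6.25-.42,.171) for p in e]; d=P[1]-P[0]
    print(n,np.round(P,4),((P[0]+P[1])/2).round(4),np.degrees(np.arctan2(d[1],d[0])).round(1),np.linalg.norm(d).round(4))
go((.568,.1365,.29),-10)
E
```

```text
scene [[0.5599 0.0902 0.171 ]
 [0.5799 0.1835 0.171 ]] [0.5699 0.1368 0.171 ] 77.9 0.0954
top [[0.5609 0.0871 0.171 ]
 [0.5822 0.182  0.171 ]] [0.5715 0.1346 0.171 ] 77.4 0.0973
pos [0.3821 0.0307 0.2719] yaw 80.89 tilt 0.05 off [-1.112  0.893 -0.122] width 0.599 clock 13.35 j [-0.67 -0.02  0.45  2.09  0.01  1.07  1.19]
twist [-2.000e-04  0.000e+00  2.525e-01]
```

Emit:
jog_arm --plan '[{"offset":[-0.3,0.25,-0.13],"twist":[0,0,0.03],"fingers":0.5},{"offset":[-0.6,0.5,-0.13],"twist":[0,0,0.06],"fingers":0.5},{"offset":[-0.9,0.8,-0.13],"twist":[0,0,0.09],"fingers":0.5},{"offset":[-1,0.89,-0.13],"twist":[0,0,0.12],"fingers":0.5},{"offset":[-1,0.89,-0.13],"twist":[0,0,0.15],"fingers":0.5},{"offset":[-1,0.89,-0.13],"twist":[0,0,0.18],"fingers":0.5},{"offset":[-1,0.89,-0.13],"twist":[0,0,0.21],"fingers":0.5},{"offset":[-1,0.89,-0.13],"twist":[0,0,0.24],"fingers":0.5},{"offset":[-1,0.89,-0.13],"twist":[0,0,0.254],"fingers":0.5},{"offset":[-1,0.89,-0.13],"twist":[0,0,0.254],"fingers":0.5}]'

```text
clock: 14.6
position: [0.5512, 0.1387, 0.2913]
ee_rot: [2.415, 2.009, -0.001]
force: [-0.3, -0.2, 0.3]
width: 0.747
gripper_force: 0.0
```

```bash
python3 - <<'E'
from h import *
go((.569,.1362,.21),-10.5)
E
```

```text
pos [0.5512 0.1387 0.2913] yaw -10.5 tilt 0.05 off [0.005 0.12  0.542] width 0.747 clock 14.6 j [-0.85  0.35  0.7   1.68 -0.24  1.2  -0.28]
twist [-0.0001  0.0001 -0.    ]
```

Emit:
jog_arm --plan '[{"offset":[0.005,0.12,0.2],"twist":[0,0,0],"fingers":0.5},{"offset":[0.005,0.12,0.4],"twist":[0,0,0],"fingers":0.5},{"offset":[0.005,0.12,0.5],"twist":[0,0,0],"fingers":0.5},{"offset":[0.005,0.12,0.5],"twist":[0,0,0],"fingers":0.5}]'

```text
clock: 15.1
position: [0.5685, 0.1357, 0.216]
ee_rot: [-2.415, -2.008, 0.003]
force: [0.3, -0.2, -0.5]
width: 0.75
gripper_force: 0.0
```

```bash
python3 - <<'E'
from h import *
go((.569,.1362,.1695),-10.5)
s=get_image('scene');t=get_image('top')
C=np.hstack([cv2.resize(x[v-45:v+45,u-60:u+60],(400,300),interpolation=cv2.INTER_CUBIC) for x,u,v in((s,310,240),(t,310,235))])
cv2.imwrite('pics/c6.png',C[:,:,::-1])
E
```

```text
pos [0.5685 0.1357 0.216 ] yaw -10.52 tilt 0.1 off [0.004 0.003 0.31 ] width 0.75 clock 15.1 j [-0.79  0.44  0.67  1.75 -0.31  1.06 -0.2 ]
twist [-0.0002  0.0001 -0.    ]
```

View pics/c6.png

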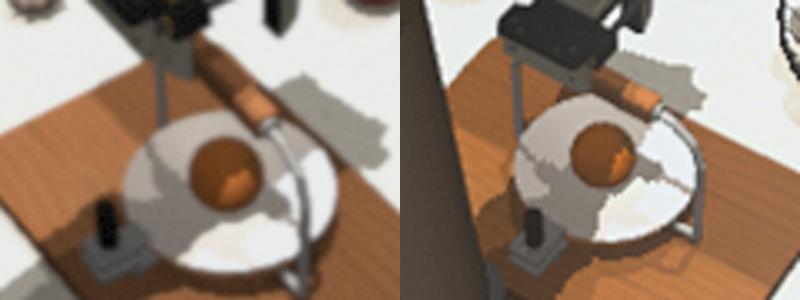

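The pin stands home in the ear (left crop, 107,220) and the open fingers straddle the bar, so I'll descend.

Emit:
jog_arm --plan '[{"offset":[0.004,0.003,0.1],"twist":[0,0,0],"fingers":0.5},{"offset":[0.004,0.003,0.2],"twist":[0,0,0],"fingers":0.3},{"offset":[0.004,0.003,0.31],"twist":[0,0,0],"fingers":0},{"offset":[0.004,0.003,0.31],"twist":[0,0,0],"fingers":-0.2},{"offset":[0.004,0.003,0.31],"twist":[0,0,0],"fingers":-0.3},{"offset":[0.004,0.003,0.31],"twist":[0,0,0],"fingers":-0.4},{"offset":[0.004,0.003,0.31],"twist":[0,0,0],"fingers":-0.42},{"offset":[0.004,0.003,0.31],"twist":[0,0,0],"fingers":-0.44},{"offset":[0.004,0.003,0.31],"twist":[0,0,0],"fingers":-0.46},{"offset":[0.004,0.003,0.31],"twist":[0,0,0],"fingers":-0.48}]' --newtons 5

```text
clock: 16.45
position: [0.5694, 0.1363, 0.1703]
ee_rot: [-2.417, -2.007, 0.0]
force: [-4.4, 0.7, 3.7]
width: 0.263
gripper_force: 1.9
```

Emit:
jog_arm --plan '[{"offset":[0,-0.007,0],"twist":[0,0,0],"fingers":-0.48},{"offset":[0,-0.014,0],"twist":[0,0,0],"fingers":-0.48},{"offset":[0,-0.014,0],"twist":[0,0,0],"fingers":-0.48}]'

```text
clock: 16.82
position: [0.5678, 0.1365, 0.1702]
ee_rot: [2.417, 2.007, 0.0]
force: [-1.4, 1.3, -0.2]
width: 0.262
gripper_force: 0.5
```

Emit:
jog_arm --plan '[{"offset":[0,-0.005,0],"twist":[0,0,0],"fingers":-0.5},{"offset":[0,-0.005,0],"twist":[0,0,0],"fingers":-0.52},{"offset":[0,-0.005,0],"twist":[0,0,0],"fingers":-0.54},{"offset":[0,-0.005,0],"twist":[0,0,0],"fingers":-0.56},{"offset":[0,-0.005,0],"twist":[0,0,0],"fingers":-0.6},{"offset":[0,-0.005,0],"twist":[0,0,0],"fingers":-0.7},{"offset":[0,-0.005,0],"twist":[0,0,0],"fingers":-1},{"offset":[0,-0.005,0],"twist":[0,0,0],"fingers":-1}]' --newtons 8

```text
clock: 17.82
position: [0.5667, 0.1367, 0.1703]
ee_rot: [-2.417, -2.007, 0.0]
force: [-4.9, 0.6, 5.3]
width: 0.218
gripper_force: 8.0
```

Emit:
jog_arm --plan '[{"offset":[0,-0.005,0],"twist":[0,0,0],"fingers":-1},{"offset":[0,-0.005,0],"twist":[0,0,0],"fingers":-1},{"offset":[0,-0.005,0],"twist":[0,0,0],"fingers":-1},{"offset":[0,-0.005,0],"twist":[0,0,0],"fingers":-1}]' --newtons 45

```text
clock: 18.32
position: [0.5665, 0.1366, 0.1703]
ee_rot: [2.417, 2.006, 0.001]
force: [1.5, -1.4, -1.7]
width: 0.212
gripper_force: 44.9
```

```bash
python3 - <<'E'
from h import *
s=get_image('scene');t=get_image('top')
C=np.hstack([cv2.resize(x[v-45:v+45,u-60:u+60],(400,300),interpolation=cv2.INTER_CUBIC) for x,u,v in((s,310,240),(t,310,235))])
cv2.imwrite('pics/c7.png',C[:,:,::-1])
go((.5675,.1365,.17),-10.5)
E
```

```text
pos [0.5664 0.1366 0.1703] yaw -10.6 tilt 0.04 off [0.    0.007 0.002] width 0.21 clock 18.43 j [-0.78  0.49  0.64  1.81 -0.35  0.96 -0.17]
twist [ 0.0001  0.     -0.0003]
```

View pics/c7.png

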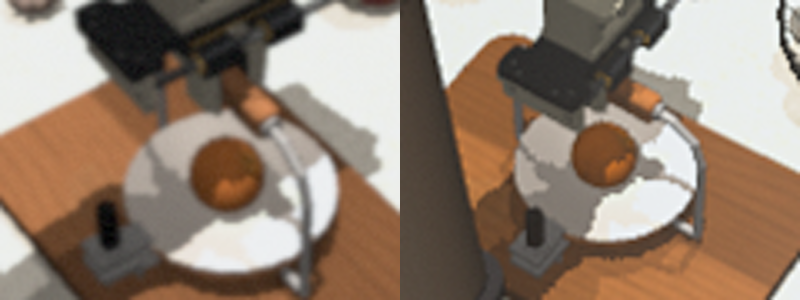

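Gripped, and the orange hasn't moved (left crop, 227,172). Now I'll lift slowly.

Emit:
jog_arm --plan '[{"offset":[0,0,-0.01],"twist":[0,0,0],"fingers":-1},{"offset":[0,0,-0.025],"twist":[0,0,0],"fingers":-1},{"offset":[0,0,-0.045],"twist":[0,0,0],"fingers":-1},{"offset":[0,0,-0.07],"twist":[0,0,0],"fingers":-1},{"offset":[0,0,-0.1],"twist":[0,0,0],"fingers":-1},{"offset":[0,0,-0.13],"twist":[0,0,0],"fingers":-1},{"offset":[0,0,-0.16],"twist":[0,0,0],"fingers":-1},{"offset":[0,0,-0.18],"twist":[0,0,0],"fingers":-1},{"offset":[0,0,-0.195],"twist":[0,0,0],"fingers":-1},{"offset":[0,0,-0.2],"twist":[0,0,0],"fingers":-1},{"offset":[0,0,-0.2],"twist":[0,0,0],"fingers":-1}]'

```text
clock: 19.8
position: [0.5661, 0.1368, 0.2002]
ee_rot: [-2.417, -2.007, 0.0]
force: [-1.0, -0.1, -7.9]
width: 0.217
gripper_force: 44.9
```

```bash
python3 - <<'E'
from h import *
s=get_image('scene');t=get_image('top')
C=np.hstack([cv2.resize(x[v-45:v+45,u-60:u+60],(400,300),interpolation=cv2.INTER_CUBIC) for x,u,v in((s,310,230),(t,310,220))])
cv2.imwrite('pics/c8.png',C[:,:,::-1])
go((.5664,.1366,.27),-10.5); o=observe(); print(o['force'],o['ft_torque'])
E
```

```text
pos [0.566  0.1368 0.2001] yaw -10.59 tilt 0.02 off [-0.001  0.003 -0.466] width 0.215 clock 19.9 j [-0.79  0.46  0.66  1.77 -0.32  1.02 -0.19]
twist [-0.      0.     -0.0002]
[-0.29250994  0.07563928 -7.28862832] [-0.05202586 -0.0250584  -0.05001374]
```

View pics/c8.png

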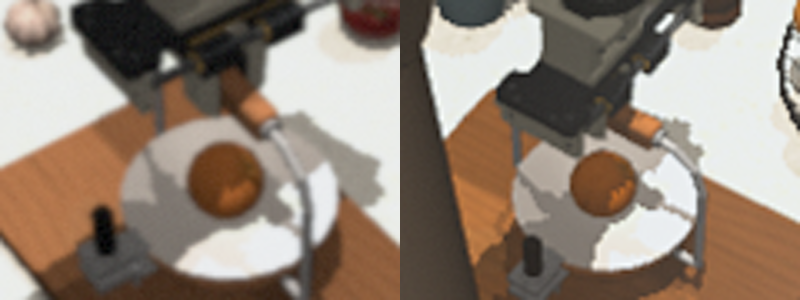

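Lifted about 3 cm level; orange central (225,180 left), pin in place (102,232). Continuing up.

Emit:
jog_arm --plan '[{"offset":[0,0,-0.01],"twist":[0,0,0],"fingers":-1},{"offset":[0,0,-0.025],"twist":[0,0,0],"fingers":-1},{"offset":[0,0,-0.05],"twist":[0,0,0],"fingers":-1},{"offset":[0,0,-0.08],"twist":[0,0,0],"fingers":-1},{"offset":[0,0,-0.12],"twist":[0,0,0],"fingers":-1},{"offset":[0,0,-0.16],"twist":[0,0,0],"fingers":-1},{"offset":[0,0,-0.2],"twist":[0,0,0],"fingers":-1},{"offset":[0,0,-0.24],"twist":[0,0,0],"fingers":-1},{"offset":[0,0,-0.28],"twist":[0,0,0],"fingers":-1},{"offset":[0,0,-0.32],"twist":[0,0,0],"fingers":-1},{"offset":[0,0,-0.36],"twist":[0,0,0],"fingers":-1},{"offset":[0,0,-0.39],"twist":[0,0,0],"fingers":-1},{"offset":[0,0,-0.42],"twist":[0,0,0],"fingers":-1},{"offset":[0,0,-0.44],"twist":[0,0,0],"fingers":-1},{"offset":[0,0,-0.455],"twist":[0,0,0],"fingers":-1},{"offset":[0,0,-0.465],"twist":[0,0,0],"fingers":-1},{"offset":[0,0,-0.47],"twist":[0,0,0],"fingers":-1},{"offset":[0,0,-0.47],"twist":[0,0,0],"fingers":-1}]'

```text
clock: 22.15
position: [0.5661, 0.1368, 0.2707]
ee_rot: [-2.417, -2.007, 0.0]
force: [-0.2, 0.8, -7.9]
width: 0.213
gripper_force: 44.9
```

```bash
python3 - <<'E'
from h import *
for n in('scene','top'):
    get_image(n)
    for t_,z in (('fruit_centre',.1755),('dish_centre',.147),('pin_grip',.19)):
        for c,uv in lm(t_,n): print(t_,n,c,uv.round(1),at_z(n,uv,z).round(4))
go((.566,.1368,.27),79.5); o=observe(); print(o['force'],o['ft_torque'])
E
```

```text
fruit_centre scene 0.76 [318.2 221. ] [0.5614 0.1273 0.1755]
dish_centre scene 0.59 [319.  227.2] [0.568  0.1317 0.147 ]
pin_grip scene 0.62 [276.4 235.8] [0.4555 0.1511 0.19  ]
fruit_centre top 0.92 [309.5 214.4] [0.5641 0.137  0.1755]
fruit_centre top 0.27 [286.6 242.5] [0.453  0.1534 0.1755]
dish_centre top 0.71 [311.4 217.1] [0.5789 0.1378 0.147 ]
dish_centre top 0.41 [286.4 242. ] [0.4733 0.1645 0.147 ]
pin_grip top 0.5 [307.9 226.8] [0.5127 0.1189 0.19  ]
pin_grip top 0.47 [288.9 232.9] [0.4741 0.1562 0.19  ]
pos [0.5661 0.1368 0.2707] yaw -10.59 tilt 0.0 off [-0.    -0.     0.005] width 0.214 clock 22.55 j [-0.82  0.39  0.7   1.68 -0.27  1.17 -0.24]
twist [-0.     -0.     -0.2502]
[ 0.3832262   0.58132352 -7.62777498] [-0.10355002 -0.02123029 -0.03155454]
```

Emit:
jog_arm --plan '[{"offset":[0,0,0],"twist":[0,0,-0.0002],"fingers":-1},{"offset":[0,0,0],"twist":[0,0,-0.0006],"fingers":-1},{"offset":[0,0,0],"twist":[0,0,-0.0014],"fingers":-1},{"offset":[0,0,0],"twist":[0,0,-0.0025],"fingers":-1},{"offset":[0,0,0],"twist":[0,0,-0.0039],"fingers":-1},{"offset":[0,0,0],"twist":[0,0,-0.0056],"fingers":-1},{"offset":[0,0,0],"twist":[0,0,-0.0077],"fingers":-1},{"offset":[0,0,0],"twist":[0,0,-0.01],"fingers":-1},{"offset":[0,0,0],"twist":[0,0,-0.0127],"fingers":-1},{"offset":[0,0,0],"twist":[0,0,-0.0156],"fingers":-1},{"offset":[0,0,0],"twist":[0,0,-0.0189],"fingers":-1},{"offset":[0,0,0],"twist":[0,0,-0.0225],"fingers":-1},{"offset":[0,0,0],"twist":[0,0,-0.0264],"fingers":-1},{"offset":[0,0,0],"twist":[0,0,-0.0306],"fingers":-1},{"offset":[0,0,0],"twist":[0,0,-0.0352],"fingers":-1},{"offset":[0,0,0],"twist":[0,0,-0.04],"fingers":-1},{"offset":[0,0,0],"twist":[0,0,-0.0452],"fingers":-1},{"offset":[0,0,0],"twist":[0,0,-0.0506],"fingers":-1},{"offset":[0,0,0],"twist":[0,0,-0.0564],"fingers":-1},{"offset":[0,0,0],"twist":[0,0,-0.0625],"fingers":-1}]'

```text
clock: 25.05
position: [0.5661, 0.1368, 0.2708]
ee_rot: [1.976, 2.443, 0.0]
force: [-0.4, 1.2, -7.3]
width: 0.211
gripper_force: 44.9
```

Emit:
jog_arm --plan '[{"offset":[0,0,0],"twist":[0,0,-0.00625],"fingers":-1},{"offset":[0,0,0],"twist":[0,0,-0.0125],"fingers":-1},{"offset":[0,0,0],"twist":[0,0,-0.01875],"fingers":-1},{"offset":[0,0,0],"twist":[0,0,-0.025],"fingers":-1},{"offset":[0,0,0],"twist":[0,0,-0.03125],"fingers":-1},{"offset":[0,0,0],"twist":[0,0,-0.0375],"fingers":-1},{"offset":[0,0,0],"twist":[0,0,-0.04375],"fingers":-1},{"offset":[0,0,0],"twist":[0,0,-0.05],"fingers":-1},{"offset":[0,0,0],"twist":[0,0,-0.05625],"fingers":-1},{"offset":[0,0,0],"twist":[0,0,-0.0625],"fingers":-1},{"offset":[0,0,0],"twist":[0,0,-0.06875],"fingers":-1},{"offset":[0,0,0],"twist":[0,0,-0.075],"fingers":-1},{"offset":[0,0,0],"twist":[0,0,-0.08125],"fingers":-1},{"offset":[0,0,0],"twist":[0,0,-0.0875],"fingers":-1},{"offset":[0,0,0],"twist":[0,0,-0.09375],"fingers":-1},{"offset":[0,0,0],"twist":[0,0,-0.1],"fingers":-1},{"offset":[0,0,0],"twist":[0,0,-0.10625],"fingers":-1},{"offset":[0,0,0],"twist":[0,0,-0.1125],"fingers":-1},{"offset":[0,0,0],"twist":[0,0,-0.11875],"fingers":-1},{"offset":[0,0,0],"twist":[0,0,-0.125],"fingers":-1}]'

```text
clock: 27.55
position: [0.5661, 0.1368, 0.2707]
ee_rot: [-0.891, -3.013, -0.0]
force: [0.2, -0.2, -7.0]
width: 0.214
gripper_force: 44.9
```

Emit:
jog_arm --plan '[{"offset":[0,0,0],"twist":[0,0,-0.0061],"fingers":-1},{"offset":[0,0,0],"twist":[0,0,-0.0119],"fingers":-1},{"offset":[0,0,0],"twist":[0,0,-0.0173],"fingers":-1},{"offset":[0,0,0],"twist":[0,0,-0.0225],"fingers":-1},{"offset":[0,0,0],"twist":[0,0,-0.0273],"fingers":-1},{"offset":[0,0,0],"twist":[0,0,-0.0319],"fingers":-1},{"offset":[0,0,0],"twist":[0,0,-0.0361],"fingers":-1},{"offset":[0,0,0],"twist":[0,0,-0.04],"fingers":-1},{"offset":[0,0,0],"twist":[0,0,-0.0436],"fingers":-1},{"offset":[0,0,0],"twist":[0,0,-0.0469],"fingers":-1},{"offset":[0,0,0],"twist":[0,0,-0.0498],"fingers":-1},{"offset":[0,0,0],"twist":[0,0,-0.0525],"fingers":-1},{"offset":[0,0,0],"twist":[0,0,-0.0548],"fingers":-1},{"offset":[0,0,0],"twist":[0,0,-0.0569],"fingers":-1},{"offset":[0,0,0],"twist":[0,0,-0.0586],"fingers":-1},{"offset":[0,0,0],"twist":[0,0,-0.06],"fingers":-1},{"offset":[0,0,0],"twist":[0,0,-0.0611],"fingers":-1},{"offset":[0,0,0],"twist":[0,0,-0.0619],"fingers":-1},{"offset":[0,0,0],"twist":[0,0,-0.0623],"fingers":-1},{"offset":[0,0,0],"twist":[0,0,-0.0625],"fingers":-1}]'

```text
clock: 30.05
position: [0.5661, 0.1369, 0.2707]
ee_rot: [0.29, 3.128, 0.0]
force: [-0.0, -0.1, -7.3]
width: 0.214
gripper_force: 44.9
```

Emit:
jog_arm --plan '[{"offset":[0,0,0],"twist":[0,0,0],"fingers":-1},{"offset":[0,0,0],"twist":[0,0,0],"fingers":-1},{"offset":[0,0,0],"twist":[0,0,0],"fingers":-1},{"offset":[0,0,0],"twist":[0,0,0],"fingers":-1},{"offset":[0,0,0],"twist":[0,0,0],"fingers":-1},{"offset":[0,0,0],"twist":[0,0,0],"fingers":-1},{"offset":[0,0,0],"twist":[0,0,0],"fingers":-1},{"offset":[0,0,0],"twist":[0,0,0],"fingers":-1}]'

```text
clock: 31.05
position: [0.5661, 0.1368, 0.2707]
ee_rot: [0.29, 3.128, 0.0]
force: [0.2, -0.8, -7.6]
width: 0.211
gripper_force: 44.9
```

```bash
python3 - <<'E'
from h import *
for n in('scene','top'):
    im=get_image(n)
    for t_,z in (('fruit_centre',.1755),('dish_centre',.147),('pin_grip',.19),('ear_hole',.166)):
        for c,uv in lm(t_,n)[:1]: print(t_,n,c,uv.round(1),at_z(n,uv,z).round(4))
    u,v=proj(n,(.566,.137,.1755)); hsv=cv2.cvtColor(im,cv2.COLOR_RGB2HSV); 
    for f in(im,):
        r=regions_of('fruit_centre',n)
        if r: ys,xs=np.nonzero(r[0]['region']); print('fruit reg',n,len(xs),at_z(n,(xs.mean(),ys.mean()),.1755).round(4))
go((.566,.1368,.27),79.5); o=observe(); print(o['force'],o['ft_torque'])
E
```

```text
fruit_centre scene 0.73 [316.8 218.2] [0.5656 0.136  0.1755]
dish_centre scene 0.8 [320.3 227.5] [0.5694 0.1287 0.147 ]
pin_grip scene 0.49 [343.  240.1] [0.5465 0.0377 0.19  ]
ear_hole scene 0.63 [317.4 232.4] [0.5406 0.1098 0.166 ]
fruit reg scene 460 [0.5691 0.1345 0.1755]
fruit_centre top 0.89 [315. 212.] [0.5779 0.1267 0.1755]
dish_centre top 0.65 [311.8 218.6] [0.5745 0.1347 0.147 ]
pin_grip top 0.41 [345.7 223.1] [0.5644 0.0321 0.19  ]
ear_hole top 0.66 [344.1 233. ] [0.5496 0.0297 0.166 ]
fruit reg top 346 [0.5706 0.1352 0.1755]
pos [0.5661 0.1368 0.2707] yaw 79.41 tilt 0.0 off [ 0.001 -0.     0.005] width 0.216 clock 31.65 j [-0.58  0.35  0.34  1.66 -0.13  1.15  1.18]
twist [ 0.      0.     -0.0002]
[-0.89827762 -0.1811719  -8.01018963] [ 0.14554042 -0.03124882  0.02320204]
```

```bash
python3 -c "from cell import *; print(sign_off())"
```

```text
the job is handed in; nothing more can be done
None
```

I handed the job in at about 32 s of the 64 s. The pin is home in both holes, the carrier is held level about 10 cm above the board and turned a quarter turn, and the orange is still within a few millimetres of the dish's middle by the last camera check. The judge's verdict was not shown.

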